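Load and close the earring drilling jig

TASK

Take the two round green resin castings off the curing lamp's tray and lay one flat in each of the two round nests of the white drilling jig. Then take the jig's cover by the middle of its handle, bring it over the jig and slide it about until it drops on to the two locating pins hidden beneath it, press it down fully home against the springy nests, and finish like that: still gripping the handle and holding the cover down flush on the jig, ready for drilling. Leave everything else where it is.

Things in the scene. Friction and masses are not known exactly. Their poses are not given: they have to be found in the camera images.
- jig: drilling jig, fast to the table: aluminium sole 110 x 210 x 6 mm (x, y, z) carrying a white block 90 x 180 x 22 mm, whose top face is 28 mm above the table. In the block are two round nests at y = -38 and +38 mm and two upright steel locating pins at y = -66 and +66 mm, all at x = 0. Origin: centre of the sole's underside, on the table; z up
- jig_top (a point): centre of the jig block's top face, 28 mm above the jig's origin; axes as the jig's. The cover's flat underside lies on this face when it is fully home
- nest_a (a point): centre of the mouth, level with the top face, of the nest at the jig's y = -38 mm: 36 mm across, with a black rubber pad as its floor. The pad is sprung: 6 mm below the top face when free, it sinks up to 4.5 mm at 1.5 N per mm, so a casting stands 4 mm proud until the cover presses it down (6 N for each nest, the cover's own weight included)
- nest_b (a point): centre of the mouth of the other, equal nest, at the jig's y = +38 mm
- pin_a (a point): tip of the locating pin at the jig's y = -66 mm: 8 mm in diameter, standing 11 mm above the top face; the upper half is a bullet nose, 3 mm across at the tip
- pin_b (a point): tip of the other, equal locating pin, at the jig's y = +66 mm
- cover: loose jig cover, about 0.2 kg, lying on the table right way up: orange plate 70 x 156 x 15 mm (x, y, z), a black bridge handle along y over its middle, and two brass drill bushes flush in the top at y = -48 and +48 mm. Two blind bores for the pins open in its flat underside. It fits the jig either way round. Origin: centre of its underside; z up
- cover_grip (a point): grip point of the handle: middle of its bar, 40 mm above the cover's underside and 10 mm below the bar's top; axes as the cover's. The bar is 18 mm wide (x), 80 mm long (y) and 18 mm high, open underneath for 17 mm between its legs at y = -34 and +34 mm: the fingers close along x
- bore_a (a point): mouth of the bore in the cover's underside at y = -66 mm, not seen from above: 11 mm in diameter, 12 mm deep
- bore_b (a point): mouth of the other, equal bore, at the cover's y = +66 mm
- lamp: pink curing lamp, fast to the table: gabled housing 240 mm wide (y), 200 mm deep (x from 0 to 200 mm), 103 mm high, its mouth facing its -x. Its white tray, 200 mm wide, is drawn out to x = -175 mm: floor 4 mm, lip 8 mm above the table. Four castings lie there in any order near x = -66 and -138 mm, y = -42 and +42 mm. Origin: on the table, middle of the mouth; z up
- green_a: one of the two alike round green resin castings with pale flecks on top: disc 30 mm in diameter, 10 mm thick, about 12 g, lying flat on the lamp's tray; origin: centre of its underside, z up
- green_b: the other round green casting, alike; origin: centre of its underside, z up
- amber_square: amber square, 28 x 28 x 10 mm, loose casting, a bystander lying among the others on the lamp's tray; origin: centre of its underside
- blue_oblong: blue oblong with round ends, 40 x 20 x 10 mm (x, y, z), loose casting, a bystander lying among the others on the lamp's tray; origin: centre of its underside
- resin_bottle: bystander: grey bottle with a paper band and black nozzle, 66 mm in diameter, 203 mm high, standing; origin: centre of its underside
- flask_a: bystander: small conical clear glass bottle, 48 mm in diameter, 84 mm high, standing; origin: centre of its underside
- flask_b: bystander: another such clear glass bottle; origin: centre of its underside
- bottle_cap: bystander: copper-coloured bottle cap, 26 mm in diameter, 14 mm high; origin: centre of its underside
- rotary_tool: bystander: dark cordless rotary drilling tool lying flat, about 160 mm long along its x, 34 mm high; origin: underside, 30 mm to the bit's side of the middle of its grip
- tweezers: bystander: steel tweezers lying flat, 115 mm long along their x, 9 mm high; origin: underside of their middle
There are look-alikes about, which are no part of the job. What is shaped like the green_a but pink or red is not meant.

How it is judged:
On the way, in this order (a step that is already met when the one before it is completed fails the run):
1. a round green casting lies flat in each nest (((horizontal distance between green_a and nest_a below 0.0045 m and z of green_a in the frame of jig_top between -0.02 and -0.0035 m and angle between the z axis of each of green_a, green_b and the z axis of jig_top, either way round below 0.12 rad and horizontal distance between green_b and nest_b below 0.0045 m and z of green_b in the frame of jig_top between -0.02 and -0.0035 m) or (horizontal distance between green_a and nest_b below 0.0045 m and z of green_a in the frame of jig_top between -0.02 and -0.0035 m and angle between the z axis of each of green_a, green_b and the z axis of jig_top, either way round below 0.12 rad and horizontal distance between green_b and nest_a below 0.0045 m and z of green_b in the frame of jig_top between -0.02 and -0.0035 m))), for 0.2 s.
2. the cover has dropped on to both locating pins (horizontal distance between cover and jig_top below 0.004 m and z of cover in the frame of jig_top below 0.006 m and angle between the y axis of cover and the y axis of jig, either way round below 0.06 rad and angle between cover's own z axis and vertical below 0.05 rad), for 0.1 s.
At the end, for the whole second after the job is handed in: a green casting flat in each nest (4.5 mm off centre at most); the cover on both pins (4 mm, 0.06 rad) and held fully home: underside within 1.4 mm of the jig's top face, tilt under 0.02 rad; the gripper on the handle (TCP within 25 mm of cover_grip), bearing on the cover with over 3 N (((horizontal distance between green_a and nest_a below 0.0045 m and z of green_a in the frame of jig_top between -0.02 and -0.0035 m and angle between the z axis of each of green_a, green_b and the z axis of jig_top, either way round below 0.12 rad and horizontal distance between green_b and nest_b below 0.0045 m and z of green_b in the frame of jig_top between -0.02 and -0.0035 m) or (horizontal distance between green_a and nest_b below 0.0045 m and z of green_a in the frame of jig_top between -0.02 and -0.0035 m and angle between the z axis of each of green_a, green_b and the z axis of jig_top, either way round below 0.12 rad and horizontal distance between green_b and nest_a below 0.0045 m and z of green_b in the frame of jig_top between -0.02 and -0.0035 m)) and horizontal distance between cover and jig_top below 0.004 m and z of cover in the frame of jig_top between -0.002 and 0.0014 m and angle between the y axis of cover and the y axis of jig, either way round below 0.06 rad and angle between cover's own z axis and vertical below 0.02 rad and distance between the grasp point and cover_grip below 0.025 m and contact force between the fingers and cover above 3 N and linear speed of cover below 0.02 m/s); the arm keeps its last pose, push and grip.
It fails at once if another thing on the table was shifted by more than 30 mm (distance of any of resin_bottle, flask_a, flask_b, bottle_cap, rotary_tool, tweezers from where it was at the start of the episode above 0.03 m).
It fails at once if the amber or the blue casting was shifted by more than 25 mm (distance of any of amber_square, blue_oblong from where it was at the start of the episode above 0.025 m).
It also fails if it takes over 67 s, if anything falls off the work surface, if the arm or the gripper's body presses on something with over 40 N, if the wrist force passes 120 N, or if a joint passes its speed limit or range.

ROBOT

A 6-joint arm with a two-finger parallel gripper is mounted at the origin on the work surface. World frame = base frame: x ahead of the robot, y to its left, z up, the work surface at z = 0. Lengths are in m, angles in rad, forces in N, time in s.
With the tool pointing down it reaches from about 0.375 to 0.9 m from the base axis. Payload 3.1 kg.
Tool frame: the origin (TCP) lies between the finger pads, 19 mm behind the fingertips; this is the grasp point; z points along the fingers, y is the line along which they close (so a half turn about z gives the same grasp; the last joint's range is limited). The gripper opens to 87 mm and grips with 3 to 60 N. Pads are 19 mm wide; open, the fingers measure 117 mm over their backs; the gripper's body (75 mm by 190 mm) begins 51 mm behind the grasp point.
Start: joints at [-1.302, 0.527, 1.433, -0, 1.181, -0.178], TCP at [0.271, -0.563, 0.241] pointing down, gripper open.
Joint ranges: [-3.08, 3.08], [-0.75, 2.2], [0.22, 2.44], [-1.43, 4.57], [0, 2.65], [-2.85, 2.85]. Speed limits (rad/s): [2.79, 2.79, 3.14, 3.14, 3.14, 3.14].

INTERFACE

Orientations are given as a unit quaternion [x, y, z, w].
In Python, from rig import robot, cams, ticket gives the robot as it stands. The module is installed in compiled form; this text tells all that it offers.
- The arm moves only by the shell command python3 -m crank 'ROWS' [FORCE]. ROWS is JSON, a list of rows, each a list of 7 numbers: the shift along the tool's x, y, z in cm, then the turn, a rotation vector about the tool's x, y, z in rad, then the closure, from 0 (fully open) to 1 (shut). A call has 1 to 5 rows; each row shifts and turns the commanded pose from where the row before left it, along the tool's axes as they then stand; what a row does not reach is not made up. A row lasts 1/8 s, in which the tool goes at most 62.5 mm and 10.7 degrees, less where a joint would pass 70% of its speed; a pose out of reach is approached as far as the arm can. A call is refused whole if a number of a shift passes 6.25 or a number of a turn 0.188, either way. A call with a gripper value outside its range is refused whole. The fingers move at their own pace and stop on an object; FORCE is the grip in N (left out, the last holds). Time passes only in rows, so rows that do not move let the fingers close. It gives the time, the measured TCP pose, the force, the opening and the grip force at its end, in the units of the state.
- robot.get_obs(): the state, without advancing time (a new reading comes with each control period).
- cams.camera(name): name is "side" or "top"; returns the picture (420x560x3 uint8, red, green, blue); there is no depth.
- cams.camera_info(name): a dict with "intrinsics" (3x3 intrinsics, pixels), "pose" (4x4, takes a point from camera to world coordinates). Camera axes: x right, y down, z forward; pixel columns grow to the right and rows downward; lengths in m; the calibration is good to about 2 mm. A picture is of the moment at which its call begins. camera_info takes no time and is no camera call.
- ticket.hand_in(): hands the job in; it is judged then, once.
The state is a dict: "time": time; "q": joint angles; "joint_velocities": joint speeds; "joint_torque": joint torques, N m; "position": TCP position; "tool_rot": TCP orientation; "ft_force": force on the tool from outside, world axes, zero at the start; "moment": the same for the moment, N m; "grip_width": finger opening in m; "grip_force": force on a finger pad.
Only numpy, scipy, OpenCV 4.12 (cv2) and the standard library are available. Lean on these libraries where they do the work, as an engineer would, in place of code of your own. Each camera call takes 0.05 s, during which the arm holds its last target. There are 200 camera calls.

## Working session

There is one attempt and no reset: what is moved stays moved. The work goes in short steps, Python scripts to look and compute and a shell command to move; the robot and the scene stay as the last step left them, time stands still between calls to the robot, and variables do not carry over. Pictures are saved under pics/ and viewed, at most 10 in all, crops included, and the job is handed in when it is done.

```bash
mkdir -p pics
python3 - <<'E'
from rig import robot,cams
import cv2,numpy as np
for n in("top","side"):
    im=cams.camera(n); cv2.imwrite(f"pics/{n}0.png",im[:,:,::-1]); i=cams.camera_info(n); print(n,np.round(i["intrinsics"],1).tolist(),np.round(i["pose"],4).tolist())
o=robot.get_obs(); print(o["time"],o["position"],o["tool_rot"],o["ft_force"])
E
```

```text
top [[425.5, 0.0, 277.6], [0.0, 425.5, 210.3], [0.0, 0.0, 1.0]] [[-0.0163, -0.996, 0.0883, 0.513], [-0.9999, 0.0167, 0.0035, 0.1102], [-0.005, -0.0882, -0.9961, 1.2798], [0.0, 0.0, 0.0, 1.0]]
side [[410.6, 0.0, 280.2], [0.0, 410.6, 210.3], [0.0, 0.0, 1.0]] [[-0.9192, -0.2379, 0.3139, 0.2665], [-0.3938, 0.5377, -0.7456, 0.9555], [0.0086, -0.8089, -0.5879, 0.7354], [0.0, 0.0, 0.0, 1.0]]
0.1 [ 0.27046793 -0.56276947  0.24038367] [ 9.75037454e-01  2.22038412e-01 -5.11585037e-05 -9.50981395e-04] [-0.62655345 -0.32231085  0.03420753]
```

View pics/top0.png

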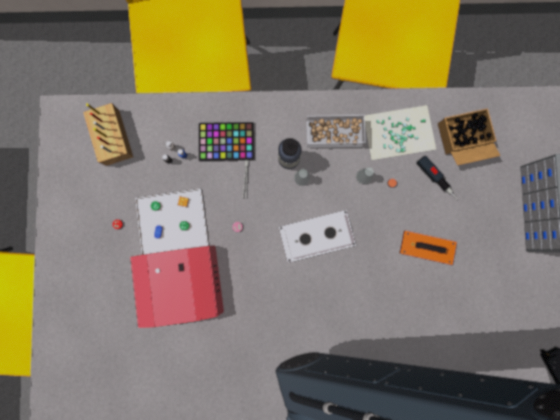

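View pics/side0.png

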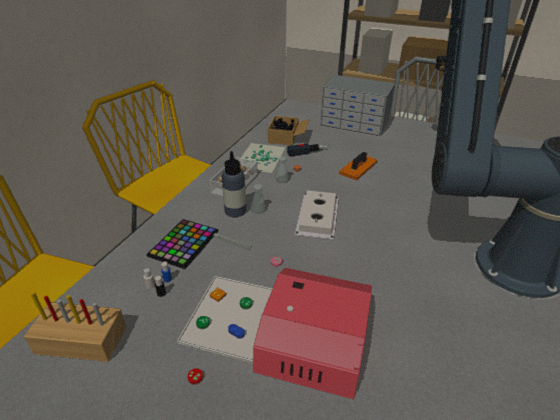

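Top view: the round green castings are at (155,206) and (184,226). Possible confusions are the red flecked disc at (118,224), the pink disc at (237,227), amber at (183,202) and blue at (158,232). The jig is at (317,236) with nests at (305,239) and (330,233), and the cover is at (428,247). In the side view the greens are at (203,323) and (246,302), the jig at (317,214) and the cover at (358,166). I choose the two green discs on the tray.

```bash
cat > h.py <<'E'
from rig import robot,cams
import cv2,numpy as np
I={n:cams.camera_info(n) for n in("top","side")}
def ray(n,p):
    K=np.array(I[n]["intrinsics"]);T=np.array(I[n]["pose"])
    return T[:3,3],T[:3,:3]@np.linalg.solve(K,[p[0],p[1],1.])
def plane(n,p,z):
    c,d=ray(n,p); return c+d*(z-c[2])/d[2]
def tri(p,q):
    A=np.zeros((3,3));b=np.zeros(3);L=[]
    for n,x in(("top",p),("side",q)):
        c,d=ray(n,x);d/=np.linalg.norm(d);P=np.eye(3)-np.outer(d,d);A+=P;b+=P@c
    return np.linalg.solve(A,b)
def blobs(im,lo,hi,box,amin=12):
    x0,y0,x1,y1=box; hsv=cv2.cvtColor(im[y0:y1,x0:x1],cv2.COLOR_RGB2HSV)
    m=cv2.inRange(hsv,np.array(lo),np.array(hi))
    n,l,s,c=cv2.connectedComponentsWithStats(m)
    return [(c[i]+[x0,y0],s[i,4],(l==i)) for i in range(1,n) if s[i,4]>=amin]
def rect(bl,box):
    b=max(bl,key=lambda b:b[1]);cs,_=cv2.findContours(b[2].astype(np.uint8),cv2.RETR_EXTERNAL,cv2.CHAIN_APPROX_NONE)
    r=cv2.minAreaRect(max(cs,key=len)); return cv2.boxPoints(r)+[box[0],box[1]]
E
cat > m.py <<'E'
from h import *
t=cams.camera("top");s=cams.camera("side")
B={"top":dict(tray=(130,185,212,250),jig=(272,205,360,265),cov=(395,225,465,270)),"side":dict(tray=(178,275,275,355),jig=(290,185,345,240),cov=(335,148,385,182))}
for nm,lo,hi in(("green",(45,90,40),(90,255,255)),("amber",(10,120,100),(28,255,255)),("blue",(105,120,60),(125,255,255))):
    for n,im in(("top",t),("side",s)):
        for c,a,_ in blobs(im,lo,hi,B[n]["tray"]): print(nm,n,np.round(c,1),a,np.round(plane(n,c,.014 if n=="top" else .012),4)[:2])
for n,im in(("top",t),("side",s)):
    for c,a,_ in blobs(im,(0,0,0),(180,255,75),B[n]["jig"]): print("nest",n,np.round(c,1),a,np.round(plane(n,c,.022),4)[:2])
    for nm,k,lo,hi,z in(("jig","jig",(0,0,165),(180,50,255),.028),("cover","cov",(5,150,120),(20,255,255),.015)):
        r=rect(blobs(im,lo,hi,B[n][k]),B[n][k]); w=np.array([plane(n,p,z)[:2] for p in r]);e=np.diff(w,axis=0)
        print(nm,n,np.round(r.mean(0),1),np.round(w.mean(0),4),"edges",np.round(np.linalg.norm(e,axis=1)[:2],3),"ang",np.round(np.degrees(np.arctan2(e[:2,1],e[:2,0])),1))
    for c,a,_ in blobs(im,(0,0,0),(180,255,70),B[n]["cov"]): print("handle",n,np.round(c,1),a,np.round(plane(n,c,.05),4)[:2])
a=t[185:275,130:240];b=t[200:275,270:470]
big=lambda x,k:cv2.resize(x,None,fx=k,fy=k,interpolation=cv2.INTER_CUBIC)
C=np.zeros((270+300,800,3),np.uint8);C[:270,:330]=big(a,3);C[270:,:800]=big(b,4);d=big(s[275:355,178:275],3);C[:240,400:400+d.shape[1]]=d
cv2.imwrite("pics/crop1.png",C[:,:,::-1])
E
python3 m.py
```

```text
green top [155.1 205.5] 58 [0.6457 0.481 ]
green top [184.  225.3] 56 [0.5849 0.3943]
green side [245.5 302.4] 109 [0.5842 0.3996]
green side [202.3 321.6] 126 [0.6454 0.4858]
amber top [182.9 201.3] 64 [0.657  0.3979]
amber side [216.8 293.7] 120 [0.6575 0.4029]
blue top [157.9 231.6] 60 [0.5675 0.4721]
blue side [236.2 330.6] 146 [0.5667 0.4773]
nest top [329.9 232.2] 66 [ 0.5571 -0.0388]
nest top [305.  238.8] 65 [0.5387 0.0351]
jig top [316.4 235.6] [0.5475 0.0018] edges [0.205 0.11 ] ang [ -76.9 -167.7]
cover top [428.  247.3] [ 0.5079 -0.3282] edges [0.067 0.157] ang [ -14.9 -103.6]
handle top [430.9 247. ] 116 [ 0.5085 -0.3244]
nest side [319.1 201.5] 37 [ 0.5568 -0.0395]
nest side [316.4 216.1] 44 [0.5399 0.0345]Traceback (most recent call last):
  File "m.py", line 10, in <module>
    r=rect(blobs(im,lo,hi,B[n][k]),B[n][k]); w=np.array([plane(n,p,z)[:2] for p in r]);e=np.diff(w,axis=0)
  File "h.py", line 20, in rect
    b=max(bl,key=lambda b:b[1]);cs,_=cv2.findContours(b[2].astype(np.uint8),cv2.RETR_EXTERNAL,cv2.CHAIN_APPROX_NONE)
ValueError: max() iterable argument is empty
```

Run:
```python
from h import *
t=cams.camera("top");s=cams.camera("side")
print("tri greens",tri((155.1,205.5),(202.3,321.6)).round(4),tri((184,225.3),(245.5,302.4)).round(4))
print("tri nests",tri((329.9,232.2),(319.1,201.5)).round(4),tri((305,238.8),(316.4,216.1)).round(4))
def axis(n,bl,z):
    b=max(bl,key=lambda b:b[1]); bx=BX
    ys,xs=np.nonzero(b[2]); P=np.array([plane(n,(x+bx[0],y+bx[1]),z)[:2] for x,y in zip(xs,ys)])
    u,sv,v=np.linalg.svd(P-P.mean(0)); d=v[0]*np.sign(v[0][1]); return b[0].round(1),P.mean(0).round(4),np.degrees(np.arctan2(-d[0],d[1])).round(2)
BX=(395,225,465,270)
hsv=[(0,0,0),(180,255,70)]
ht=axis("top",blobs(t,*hsv,BX),.05);print("handle",ht)
print("plate",axis("top",blobs(t,(5,120,80),(20,255,255),BX),.015))
# plate+handle filled
m=np.zeros(t.shape[:2],np.uint8)
BX=(335,148,385,182)
hs=[b for b in blobs(s,(0,0,0),(180,255,60),BX)]
for b in hs: print("side dark",b[0].round(1),b[1])
print("tri handle",tri(ht[0],max(hs,key=lambda b:b[1])[0]).round(4))
big=lambda x,k:cv2.resize(x,None,fx=k,fy=k,interpolation=cv2.INTER_CUBIC)
a=t[185:275,130:240];b=t[200:275,270:470]
C=np.zeros((600,800,3),np.uint8);C[:270,:330]=big(a,3);C[270:570]=big(b,4);d=big(s[275:355,178:275],3);C[:240,340:340+d.shape[1]]=d
d=big(s[148:182,335:385],3);C[:102,640:790]=d
cv2.imwrite("pics/crop1.png",C[:,:,::-1])
```

```text
tri greens [0.6469 0.4831 0.0082] [0.5857 0.396  0.0075]
tri nests [ 0.5568 -0.0387  0.0224] [0.5392 0.0354 0.0229]
handle (array([430.9, 247. ]), array([ 0.5085, -0.3244]), np.float64(-13.09))
plate (array([427.6, 247.3]), array([ 0.508, -0.327]), np.float64(-13.62))
side dark [358.7 159.6] 130
tri handle [ 0.509  -0.3312  0.0303]
```

View pics/crop1.png

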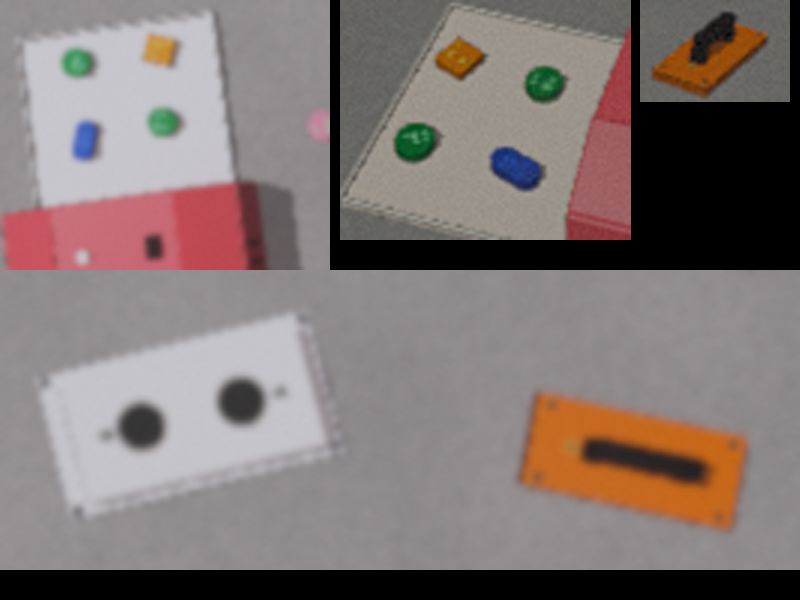

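Crop: green discs on the tray at top (155,206) and (184,225) are round with pale flecks, and the amber is square and the blue oblong. The pink disc at the crop's right edge is off the tray. The nests and pins on the jig and the cover's handle are clear. Choice confirmed; setting out for the nearer green.

```bash
cat > go.py <<'E'
import sys,numpy as np
from rig import robot
from scipy.spatial.transform import Rotation as R
o=robot.get_obs();r=R.from_quat(o["tool_rot"]);p=np.array(o["position"]);y=r.as_matrix()[:,1]
t=np.array([float(v) for v in sys.argv[1:4]]);th=float(sys.argv[4])
d=r.inv().apply(t-p)*100
rg=R.from_euler("z",th+90,degrees=True)*R.from_euler("x",180,degrees=True)
print("t",o["time"],"pos",p.round(4),"theta",np.degrees(np.arctan2(y[1],y[0])).round(2),"| tool shift cm",d.round(2),"rotvec",(r.inv()*rg).as_rotvec().round(3),"w",round(o["grip_width"],4),"gf",round(o["grip_force"],1),"F",np.round(o["ft_force"],1))
E
python3 -m crank '[[0,0,0,0,0,0.148,0.43],[0,0,0,0,0,0.148,0.43]]' 10; python3 go.py .5855 .3955 .15 -81
```

```text
time: 0.55
position: [0.2706, -0.5633, 0.2412]
tool_rot: [0.997, 0.073, -0.0, -0.0]
ft_force: [-0.4, 0.4, 0.8]
grip_width: 0.0746
grip_force: 0.0
t 0.55 pos [ 0.2706 -0.5633  0.2412] theta -81.59 | tool shift cm [ 45.18 -90.24   9.14] rotvec [-0.    0.   -0.01] w 0.0746 gf 0.0 F [-0.4  0.4  0.8]
```

```bash
R='[[2.66,-5.3,0,0,0,0,0.43]]'
python3 -m crank '[[2.66,-5.3,0,0,0,0,0.43],[2.66,-5.3,0,0,0,0,0.43],[2.66,-5.3,0,0,0,0,0.43],[2.66,-5.3,0,0,0,0,0.43],[2.66,-5.3,0,0,0,0,0.43]]' >/dev/null
python3 -m crank '[[2.66,-5.3,0,0,0,0,0.43],[2.66,-5.3,0,0,0,0,0.43],[2.66,-5.3,0,0,0,0,0.43],[2.66,-5.3,0,0,0,0,0.43],[2.66,-5.3,0,0,0,0,0.43]]' >/dev/null
python3 -m crank '[[2.66,-5.3,0,0,0,0,0.43],[2.66,-5.3,0,0,0,0,0.43],[2.66,-5.3,0,0,0,0,0.43],[2.66,-5.3,0,0,0,0,0.43],[2.66,-5.3,0,0,0,0,0.43]]' >/dev/null
python3 go.py .5855 .3955 .1 -81
```

```text
t 2.425 pos [0.5452 0.2849 0.2413] theta -81.28 | tool shift cm [  5.65 -10.33  14.13] rotvec [ 0.    -0.    -0.005] w 0.0499 gf 0.0 F [ 0.2 -0.6  0.5]
```

```bash
python3 -m crank '[[2.7,-5.2,2,0,0,0,0.43],[2.7,-5.1,2,0,0,0,0.43],[0,0,5,0,0,0,0.43],[0,0,5,0,0,0,0.43],[0,0,0,0,0,0,0.43]]' >/dev/null
python3 go.py .5855 .3955 .027 -81
python3 - <<'E'
from h import *
t=cams.camera("top");s=cams.camera("side")
big=lambda x,k:cv2.resize(x,None,fx=k,fy=k,interpolation=cv2.INTER_CUBIC)
C=np.hstack([big(t[180:270,130:240],3),big(s[230:340,190:290],3)[:270]]);cv2.imwrite("pics/a1.png",C[:,:,::-1])
E
```

```text
t 3.05 pos [0.5789 0.3913 0.0961] theta -81.28 | tool shift cm [ 0.79 -0.34  6.9 ] rotvec [ 0.003  0.011 -0.005] w 0.0493 gf 0.0 F [-1.3  0.2  0.5]
```

View pics/a1.png

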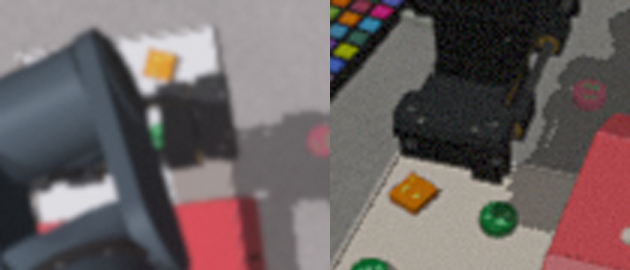

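The view shows the gripper over the near green; the side crop has the amber at (413,192) and the green at (497,218). I correct by 8 mm in x and descend.

```bash
python3 -m crank '[[0.4,-0.2,1.5,0,0,0,0.43],[0,0,0,0,0,0,0.43]]' >/dev/null
python3 go.py .5855 .3955 .027 -81
```

```text
t 3.4 pos [0.5869 0.3955 0.0869] theta -81.32 | tool shift cm [-0.14 -0.02  5.99] rotvec [-0.    -0.001 -0.006] w 0.0498 gf 0.0 F [-0.5  0.3  1.1]
```

```bash
python3 -m crank '[[-0.1,0,2.5,0,0,0,0.43],[0,0,2.5,0,0,0,0.43],[0,0,0,0,0,0,0.43],[0,0,0,0,0,0,0.43]]' >/dev/null
python3 go.py .5855 .3955 .027 -81
```

```text
t 3.9 pos [0.5862 0.3957 0.0376] theta -81.31 | tool shift cm [-0.07  0.01  1.06] rotvec [-0.001 -0.002 -0.005] w 0.0495 gf 0.0 F [0.7 0.2 0.2]
```

```bash
python3 -m crank '[[-0.05,0,1.1,0,0,0,0.43],[0,0,0,0,0,0,1],[0,0,0,0,0,0,1],[0,0,0,0,0,0,1],[0,0,0,0,0,0,1]]' 10 >/dev/null
python3 go.py .5855 .3955 .15 -81
```

```text
t 4.525 pos [0.585  0.3953 0.0255] theta -81.31 | tool shift cm [  0.06  -0.02 -12.45] rotvec [-0.    -0.    -0.005] w 0.0294 gf 10.0 F [ 0.6 -0.4  0.8]
```

```bash
python3 -m crank '[[0,0,-5,0,0,0,1],[0,0,-5,0,0,-0.185,1],[0,0,0,0,0,-0.185,1],[0,0,0,0,0,-0.185,1],[0,0,0,0,0,-0.185,1]]' >/dev/null
python3 -m crank '[[0,0,0,0,0,-0.185,1],[0,0,0,0,0,-0.185,1],[0,0,0,0,0,-0.185,1],[0,0,0,0,0,-0.185,1],[0,0,0,0,0,-0.183,1]]' >/dev/null
python3 go.py .539 .0352 .1 14
```

```text
t 5.775 pos [0.5847 0.3952 0.1253] theta 14.33 | tool shift cm [-33.75 -13.34   2.53] rotvec [-0.    -0.     0.006] w 0.029 gf 10.0 F [-0.6 -0.1 -0.8]
```

```bash
python3 -m crank '[[-5.62,-2.22,0,0,0,0,1],[-5.62,-2.22,0,0,0,0,1],[-5.62,-2.22,0,0,0,0,1],[-5.62,-2.22,0,0,0,0,1],[-5.62,-2.22,0,0,0,0,1]]' >/dev/null
python3 -m crank '[[-5.62,-2.22,2,0,0,0,1],[0,0,2,0,0,0,1],[0,0,0,0,0,0,1],[0,0,0,0,0,0,1]]' >/dev/null
python3 go.py .539 .0352 .049 14
```

```text
t 6.9 pos [0.5376 0.0374 0.0861] theta 14.03 | tool shift cm [-0.24  0.08  3.71] rotvec [0.001 0.    0.001] w 0.0292 gf 10.0 F [-0.7 -0.2 -0.7]
```

```bash
python3 -m crank '[[-0.24,0.08,1.6,0,0,0,1],[0,0,1.6,0,0,0,1],[0,0,0,0,0,0,1],[0,0,0,0,0,0,1]]' >/dev/null
python3 go.py .539 .0352 .0485 14
python3 - <<'E'
from h import *
t=cams.camera("top");s=cams.camera("side")
big=lambda x,k:cv2.resize(x,None,fx=k,fy=k,interpolation=cv2.INTER_CUBIC)
C=np.hstack([big(t[195:275,270:365],4)[:320],big(s[165:245,280:360],4)]);cv2.imwrite("pics/a2.png",C[:,:,::-1])
g=blobs(s,(45,80,30),(90,255,255),(290,180,350,240),5)
for b in g: print(b[0],b[1],plane("side",b[0],.034).round(4))
E
```

```text
t 7.4 pos [0.5384 0.035  0.0533] theta 14.0 | tool shift cm [0.01 0.07 0.48] rotvec [-0.001 -0.     0.   ] w 0.0289 gf 10.0 F [0.5 0.3 0.2]
[317.08860759 212.7721519 ] 79 [0.5389 0.0339 0.034 ]
```

View pics/a2.png

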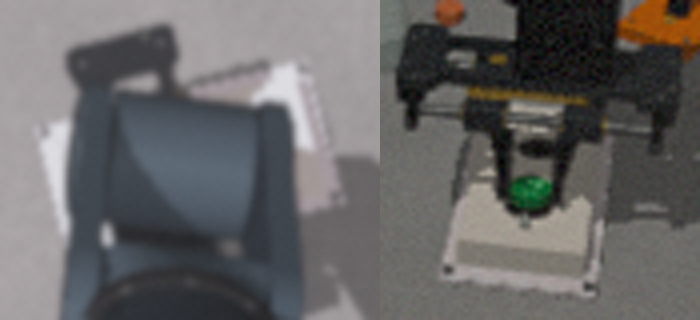

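The side crop shows the green casting at (530,190), centred over the near nest with the pin in front at (527,222). Lowering and releasing.

```bash
python3 -m crank '[[0,0.05,0.5,0,0,0,1],[0,0,0,0,0,0,1],[0,0,0,0,0,0,1],[0,0,0,0,0,0,0.43],[0,0,0,0,0,0,0.43]]' 10
python3 go.py .539 .0352 .0485 14
```

```text
time: 8.12
position: [0.5391, 0.0348, 0.0487]
tool_rot: [0.616, 0.788, 0.0, 0.0]
ft_force: [0.4, 0.3, 0.8]
grip_width: 0.0422
grip_force: 0.0
t 8.125 pos [0.5391 0.0348 0.0487] theta 13.98 | tool shift cm [0.04 0.   0.02] rotvec [ 0.  0. -0.] w 0.0422 gf 0.0 F [0.4 0.3 0.8]
```

```bash
python3 -m crank '[[0,0,-4,0,0,0,0.43],[0,0,-4,0,0,0.184,0.43],[0,0,0,0,0,0.184,0.43],[0,0,0,0,0,0.184,0.43],[0,0,0,0,0,0.184,0.43]]' >/dev/null
python3 -m crank '[[0,0,0,0,0,0.184,0.43],[0,0,0,0,0,0.184,0.43],[0,0,0,0,0,0.184,0.43],[0,0,0,0,0,0.184,0.43],[0,0,0,0,0,0.184,0.43]]' >/dev/null
python3 go.py .6465 .4825 .08 -81
python3 - <<'E'
from h import *
s=cams.camera("side")
for b in blobs(s,(45,80,30),(90,255,255),(290,180,350,240),5): print(b[0],b[1],plane("side",b[0],.03).round(4))
E
```

```text
t 9.375 pos [0.5389 0.0349 0.1287] theta -81.25 | tool shift cm [ 17.45 -42.6    4.87] rotvec [-0.     0.    -0.004] w 0.0496 gf 0.0 F [-0.2  0.2  0.2]
[316.71929825 215.03508772] 57 [0.5378 0.0395 0.03  ]
```

```bash
python3 -m crank '[[2.18,-5.33,0,0,0,0,0.43],[2.18,-5.33,0,0,0,0,0.43],[2.18,-5.33,0,0,0,0,0.43],[2.18,-5.33,0,0,0,0,0.43],[2.18,-5.33,0,0,0,0,0.43]]' >/dev/null
python3 -m crank '[[2.18,-5.33,0,0,0,0,0.43],[2.18,-5.33,2,0,0,0,0.43],[2.18,-5.33,2.5,0,0,0,0.43],[0,0,0,0,0,0,0.43],[0,0,0,0,0,0,0.43]]' >/dev/null
python3 go.py .6465 .4825 .027 -81
```

```text
t 10.675 pos [0.6431 0.4827 0.0829] theta -80.79 | tool shift cm [0.34 0.07 5.59] rotvec [0.001 0.002 0.004] w 0.0496 gf 0.0 F [ 0.1 -0.2  0.7]
```

```bash
python3 -m crank '[[0.3,0.07,2.5,0,0,0,0.43],[0,0,2,0,0,0,0.43],[0,0,0,0,0,0,0.43],[0,0,0,0,0,0,0.43]]' >/dev/null
python3 go.py .6465 .4825 .027 -81
```

```text
t 11.175 pos [0.647  0.4826 0.0386] theta -80.93 | tool shift cm [-0.05  0.    1.16] rotvec [0.    0.    0.001] w 0.0497 gf 0.0 F [-0.1 -0.8  0.1]
```

```bash
python3 -m crank '[[-0.05,0,1.1,0,0,0,0.43],[0,0,0,0,0,0,1],[0,0,0,0,0,0,1],[0,0,0,0,0,0,1],[0,0,0,0,0,0,1]]' 10 >/dev/null
python3 go.py .6465 .4825 .15 -81
python3 -m crank '[[0,0,-5,0,0,0,1],[0,0,-5,0,0,-0.185,1],[0,0,0,0,0,-0.185,1],[0,0,0,0,0,-0.185,1],[0,0,0,0,0,-0.185,1]]' >/dev/null
python3 -m crank '[[0,0,0,0,0,-0.185,1],[0,0,0,0,0,-0.185,1],[0,0,0,0,0,-0.185,1],[0,0,0,0,0,-0.185,1],[0,0,0,0,0,-0.18,1]]' >/dev/null
python3 go.py .557 -.0387 .1 14
```

```text
t 11.8 pos [0.6465 0.4831 0.0281] theta -80.9 | tool shift cm [ -0.     0.06 -12.19] rotvec [-0.    -0.001  0.002] w 0.029 gf 10.0 F [ 0.5 -0.1  0.8]
t 13.05 pos [0.6463 0.4829 0.1278] theta 14.55 | tool shift cm [-48.25 -21.75   2.78] rotvec [ 0.   -0.    0.01] w 0.0293 gf 10.0 F [-0.6 -0.2  0.4]
```

```bash
python3 -m crank '[[-5.36,-2.42,0,0,0,0,1],[-5.36,-2.42,0,0,0,0,1],[-5.36,-2.42,0,0,0,0,1],[-5.36,-2.42,0,0,0,0,1],[-5.36,-2.42,0,0,0,0,1]]' >/dev/null
python3 -m crank '[[-5.36,-2.42,0,0,0,0,1],[-5.36,-2.42,0,0,0,0,1],[-5.36,-2.42,1,0,0,0,1],[-5.36,-2.42,3,0,0,0.01,1],[0,0,0,0,0,0,1]]' >/dev/null
python3 -m crank '[[0,0,0,0,0,0,1]]' >/dev/null
python3 go.py .557 -.0387 .051 14
```

```text
t 14.425 pos [ 0.5544 -0.0351  0.0896] theta 13.58 | tool shift cm [-0.41  0.16  3.86] rotvec [ 0.001 -0.    -0.007] w 0.0292 gf 10.0 F [-0.2  0.4  0.8]
```

```bash
python3 -m crank '[[-0.4,0.16,1.6,0,0,-0.005,1],[0,0,1.6,0,0,0,1],[0,0,0,0,0,0,1],[0,0,0,0,0,0,1]]' >/dev/null
python3 go.py .557 -.0387 .049 14
python3 - <<'E'
from h import *
s=cams.camera("side")
for b in blobs(s,(45,80,30),(90,255,255),(290,170,350,240),5): print(b[0],b[1],plane("side",b[0],.035).round(4),plane("side",b[0],.03).round(4))
E
```

```text
t 14.925 pos [ 0.5565 -0.038   0.057 ] theta 13.97 | tool shift cm [-0.08  0.03  0.8 ] rotvec [-0.001 -0.    -0.   ] w 0.0291 gf 10.0 F [ 0.5 -0.2 -0.3]
[319.49253731 197.80597015] 67 [ 0.5568 -0.0404  0.035 ] [ 0.5589 -0.0475  0.03  ]
[316.71929825 214.92982456] 57 [0.536  0.0455 0.035 ] [0.538 0.039 0.03 ]
```

```bash
python3 -m crank '[[-0.06,0.03,0.8,0,0,0,1],[0,0,0,0,0,0,1],[0,0,0,0,0,0,1],[0,0,0,0,0,0,0.43],[0,0,0,0,0,0,0.43]]' 10
python3 -m crank '[[0,0,-3,0,0,0,0.3],[0,0,-5,0,0,0,0.3],[0,0,0,0,0,0.184,0.3],[0,0,0,0,0,0.184,0.3],[0,0,0,0,0,0.116,0.3]]' >/dev/null
python3 go.py .508 -.329 .1 -13.6
```

```text
time: 15.6
position: [0.5572, -0.0392, 0.0495]
tool_rot: [0.616, 0.788, 0.0, 0.0]
ft_force: [-0.7, 0.1, 0.3]
grip_width: 0.0418
grip_force: 0.0
t 16.225 pos [ 0.5571 -0.0391  0.1297] theta -14.05 | tool shift cm [-29.31   2.28   2.98] rotvec [ 0.001  0.    -0.008] w 0.0605 gf 0.0 F [-0.4  0.2 -0.1]
```

```bash
python3 -m crank '[[-5.86,0.45,0,0,0,0,0.3],[-5.86,0.45,0,0,0,0,0.3],[-5.86,0.45,0,0,0,-0.008,0.3],[-5.86,0.45,0,0,0,0,0.3],[-5.86,0.45,0,0,0,0,0.3]]' >/dev/null
python3 -m crank '[[0,0,0,0,0,0,0.3]]' >/dev/null
python3 go.py .508 -.329 .04 -13.6
python3 - <<'E'
from h import *
t=cams.camera("top");s=cams.camera("side")
for n,im,bx in(("top",t,(272,205,360,265)),("side",s,(290,170,350,240))):
  for b in blobs(im,(45,80,30),(90,255,255),bx,5): print(n,b[0],b[1],plane(n,b[0],.032).round(4))
big=lambda x,k:cv2.resize(x,None,fx=k,fy=k,interpolation=cv2.INTER_CUBIC)
C=np.hstack([big(t[200:270,270:360],4),big(s[140:240,290:390],4)[:280],][:2]);cv2.imwrite("pics/a3.png",C[:,:,::-1])
E
```

```text
t 16.975 pos [ 0.5096 -0.3345  0.1297] theta -13.68 | tool shift cm [ 0.52 -0.32  8.97] rotvec [ 0.003  0.003 -0.001] w 0.0609 gf 0.0 F [ 0.4  0.8 -0. ]
top [330.5        232.11111111] 72 [ 0.5568 -0.0393  0.032 ]
top [305.29577465 238.67605634] 71 [0.5388 0.0349 0.032 ]
side [319.01886792 200.18867925] 53 [ 0.5553 -0.0319  0.032 ]
side [316.66071429 214.875     ] 56 [0.5374 0.0415 0.032 ]
```

View pics/a3.png

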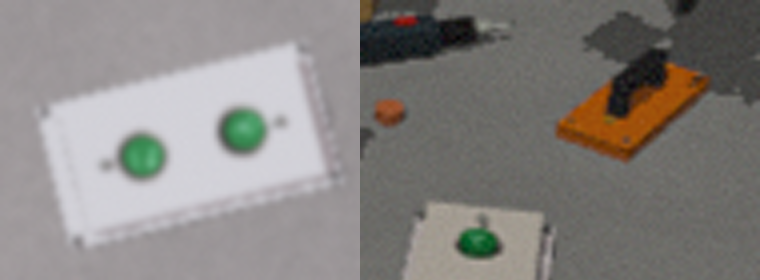

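Both castings sit in their nests (green at crop (142,156) and (242,130), concentric with the nests). The cover is at (630,110) in the side crop. Going down on the handle.

```bash
python3 -m crank '[[0.2,-0.1,4,0,0,0,0.3],[0,0,1.5,0,0,0,0.3],[0,0,0,0,0,0,0.3],[0,0,0,0,0,0,0.3]]' >/dev/null
python3 go.py .508 -.33 .04 -13.6
```

```text
t 17.575 pos [ 0.5102 -0.3269  0.0752] theta -13.3 | tool shift cm [-0.35 -0.14  3.52] rotvec [0.001 0.001 0.005] w 0.0612 gf 0.0 F [0.3 0.  0.5]
```

```bash
python3 -m crank '[[-0.3,-0.15,1.8,0,0,0.005,0.3],[0,0,1.6,0,0,0,0.3],[0,0,0,0,0,0,0.3],[0,0,0,0,0,0,0.3]]' >/dev/null
python3 go.py .508 -.33 .04 -13.6
```

```text
t 18.075 pos [ 0.5071 -0.3295  0.04  ] theta -13.64 | tool shift cm [-0.02  0.1  -0.  ] rotvec [-0.    -0.    -0.001] w 0.0607 gf 0.0 F [ 0.5  0.4 -0.1]
```

```bash
python3 -m crank '[[0,0,0,0,0,0,1],[0,0,0,0,0,0,1],[0,0,0,0,0,0,1],[0,0,0,0,0,0,1]]' 30
python3 -m crank '[[0,0,-1,0,0,0,1],[0,0,-2,0,0,0,1],[0,0,-2,0,0,0,1],[0,0,-3,0,0,0,1],[0,0,0,0,0,0,1]]'
python3 go.py .548 -.0018 .12 14
```

```text
time: 18.58
position: [0.5073, -0.3296, 0.0405]
tool_rot: [0.786, 0.618, 0.0, 0.0]
ft_force: [0.8, -0.2, 0.4]
grip_width: 0.0287
grip_force: 0.0
time: 19.2
position: [0.5085, -0.3306, 0.1226]
tool_rot: [0.786, 0.618, 0.0, 0.003]
ft_force: [-0.5, -0.4, -2.6]
grip_width: 0.0179
grip_force: 30.0
t 19.2 pos [ 0.5085 -0.3306  0.1226] theta -13.63 | tool shift cm [32.89 -3.92  0.15] rotvec [ 0.004  0.004 -0.482] w 0.0179 gf 30.0 F [-0.5 -0.4 -2.6]
```

```bash
python3 -m crank '[[5.48,-0.65,0,0,0,0,1],[5.48,-0.65,0,0,0,0,1],[5.48,-0.65,0,0,0,0,1],[5.48,-0.65,0,0,0,0,1],[5.48,-0.65,0,0,0,0,1]]' >/dev/null
python3 -m crank '[[5.48,-0.65,0,0,0,0,1],[0,0,0,0,0,-0.161,1],[0,0,0,0,0,-0.161,1],[0,0,0,0,0,-0.161,1],[0,0,0,0,0,0,1]]' >/dev/null
python3 go.py .548 -.0018 .12 14
python3 - <<'E'
from h import *
t=cams.camera("top");s=cams.camera("side")
B=(270,120,400,250)
for z in(.09,):
  r=rect(blobs(s,(5,150,60),(20,255,255),B,40),B);print(r.round(1))
big=lambda x,k:cv2.resize(x,None,fx=k,fy=k,interpolation=cv2.INTER_CUBIC)
C=np.hstack([big(t[190:280,265:365],4)[:360],big(s[150:240,270:370],4)]);cv2.imwrite("pics/a4.png",C[:,:,::-1])
E
```

```text
t 20.45 pos [ 0.546  -0.0006  0.1192] theta 13.94 | tool shift cm [-0.17  0.16 -0.08] rotvec [-0.002 -0.001 -0.001] w 0.0175 gf 30.0 F [ 1.   0.3 -2.6]
[[304.4 210.9]
 [308.6 177.1]
 [333.5 180.2]
 [329.2 214. ]]
```

View pics/a4.png

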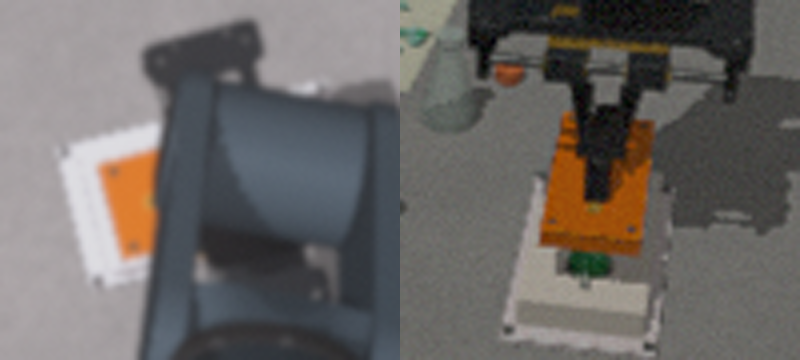

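The view shows the cover gripped over the jig. Its near edge has corners at side (306,209)/(330,212) and top (290,231)/(297,254). I measure its offset in the hand from these.

Run:
```python
from h import *
from scipy.spatial.transform import Rotation as R
t=cams.camera("top");s=cams.camera("side")
m=cv2.inRange(cv2.cvtColor(t,cv2.COLOR_RGB2HSV),(5,120,90),(20,255,255))[220:262,280:312]
ys,xs=np.nonzero(m);print("top x range by row",[(y+220,xs[ys==y].min()+280) for y in range(42) if (ys==y).any()][::2])
print(tri((290,230.8),(305.8,209.5)).round(4),tri((297,254.2),(330,212)).round(4))
# predicted corner positions for cover centred on TCP, various grip heights
o=robot.get_obs();p=np.array(o["position"]);yw=np.radians(13.94)
def proj(n,X):
    T=np.linalg.inv(I[n]["pose"]);c=T[:3,:3]@X+T[:3,3];u=np.array(I[n]["intrinsics"])@c;return (u[:2]/u[2]).round(1)
for h in(40,45,50):
  for zz in(0,.015):
    print(h,zz,[(proj(n,p+np.array([*(R.from_euler("z",yw).apply([sx*.035,.078,0])[:2]),zz-h/1e3])).tolist()) for sx in(1,-1) for n in("top","side")])
```

```text
top x range by row [(228, np.int64(301)), (230, np.int64(294)), (232, np.int64(290)), (234, np.int64(291)), (236, np.int64(291)), (238, np.int64(292)), (240, np.int64(293)), (242, np.int64(293)), (244, np.int64(294)), (246, np.int64(294)), (248, np.int64(295)), (250, np.int64(295)), (252, np.int64(296))]
[0.5598 0.0798 0.07  ] [0.4943 0.0615 0.0685]
40 0 [[289.0, 230.4], [304.3, 207.0], [295.5, 254.6], [329.9, 209.6]]
40 0.015 [[289.1, 230.2], [304.6, 202.6], [295.7, 254.6], [330.3, 205.1]]
45 0 [[289.0, 230.5], [304.3, 208.5], [295.4, 254.5], [329.7, 211.1]]
45 0.015 [[289.1, 230.3], [304.5, 204.1], [295.6, 254.6], [330.2, 206.6]]
50 0 [[288.9, 230.6], [304.2, 210.0], [295.3, 254.5], [329.6, 212.6]]
50 0.015 [[289.0, 230.4], [304.4, 205.6], [295.5, 254.6], [330.0, 208.1]]
```

```bash
python3 -m crank '[[-0.05,0.16,1.2,0,0,0,1],[0,0,1,0,0,0,1],[0,0,0,0,0,0,1],[0,0,0,0,0,0,1]]'
python3 go.py .5475 .0004 .094 14
```

```text
time: 21.15
position: [0.5485, -0.0009, 0.0981]
tool_rot: [0.615, 0.788, -0.0, -0.0]
ft_force: [0.1, 0.5, -2.9]
grip_width: 0.0176
grip_force: 30.0
t 21.15 pos [ 0.5485 -0.0009  0.0981] theta 14.03 | tool shift cm [ 0.15 -0.06  0.41] rotvec [-0.    -0.     0.001] w 0.0176 gf 30.0 F [ 0.1  0.5 -2.9]
```

```bash
for i in 1; do python3 -m crank '[[0.15,-0.06,0.3,0,0,0,1],[0,0,0.2,0,0,0,1],[0,0,0,0,0,0,1]]' | egrep 'pos|force'; python3 -m crank '[[0,0,0.2,0,0,0,1],[0,0,0,0,0,0,1]]'| egrep 'pos|force'; python3 -m crank '[[0,0,0.2,0,0,0,1],[0,0,0,0,0,0,1]]'| egrep 'pos|force'; done
```

```text
position: [0.5475, 0.0004, 0.0932]
ft_force: [0.4, 0.3, -2.9]
grip_force: 30.0
position: [0.5475, 0.0004, 0.0912]
ft_force: [0.2, 0.3, -1.8]
grip_force: 30.0
position: [0.5474, 0.0004, 0.0892]
ft_force: [0.7, -0.8, -2.8]
grip_force: 30.0
```

```bash
python3 -m crank '[[0,0,0.2,0,0,0,1],[0,0,0,0,0,0,1]]' | egrep 'pos|ft'; python3 -m crank '[[0,0,0.15,0,0,0,1],[0,0,0,0,0,0,1]]'| egrep 'pos|ft'; python3 -m crank '[[0,0,0.15,0,0,0,1],[0,0,0,0,0,0,1]]'| egrep 'pos|ft'
```

```text
position: [0.5475, 0.0004, 0.0871]
ft_force: [0.6, -0.5, -2.2]
position: [0.5476, 0.0003, 0.0858]
ft_force: [-0.2, 0.1, -2.1]
position: [0.5476, 0.0001, 0.0844]
ft_force: [-1.4, -1.3, -1.4]
```

```bash
python3 -m crank '[[0,0,0.15,0,0,0,1],[0,0,0,0,0,0,1]]' | egrep 'pos|ft|tool'; python3 -m crank '[[0,0,0.15,0,0,0,1],[0,0,0,0,0,0,1]]'| egrep 'pos|ft|tool'; python3 go.py .5475 .0004 .08 14
```

```text
position: [0.5475, -0.0, 0.0829]
tool_rot: [0.615, 0.788, -0.0, 0.0]
ft_force: [-1.1, -3.4, -1.9]
position: [0.5475, -0.0001, 0.0815]
tool_rot: [0.615, 0.788, -0.0, 0.0]
ft_force: [-2.4, -4.3, 3.3]
t 23.275 pos [ 5.475e-01 -1.000e-04  8.150e-02] theta 14.03 | tool shift cm [0.04 0.01 0.15] rotvec [-0.     0.     0.001] w 0.0177 gf 30.0 F [-2.4 -4.3  3.3]
```

Side forces say the pins have caught and push the cover toward -x, -y; following that.

```bash
python3 -m crank '[[-0.12,-0.08,0,0,0,0,1],[0,0,0,0,0,0,1]]' | egrep 'pos|ft|tool'; python3 -m crank '[[0,0,0.15,0,0,0,1],[0,0,0,0,0,0,1]]'| egrep 'pos|ft|tool'; python3 go.py .5475 .0004 .08 14
```

```text
position: [0.5474, -0.0006, 0.0814]
tool_rot: [0.616, 0.788, 0.001, 0.0]
ft_force: [0.1, -0.6, 1.1]
position: [0.5474, -0.0006, 0.0801]
tool_rot: [0.615, 0.788, 0.0, 0.0]
ft_force: [-1.6, 0.2, 4.5]
t 23.775 pos [ 0.5474 -0.0006  0.0801] theta 14.03 | tool shift cm [0.1  0.04 0.01] rotvec [ 0.001 -0.     0.   ] w 0.0176 gf 30.0 F [-1.6  0.2  4.5]
```

```bash
python3 -m crank '[[0,-0.03,0.12,0,0,0,1],[0,0,0,0,0,0,1]]' 50 | egrep 'pos|ft|tool'; python3 -m crank '[[0,0,0.1,0,0,0,1],[0,0,0,0,0,0,1]]'| egrep 'pos|ft|tool'; python3 go.py .5475 .0004 .08 14
```

```text
position: [0.5474, -0.0006, 0.0793]
tool_rot: [0.616, 0.788, 0.001, 0.0]
ft_force: [-1.7, 1.2, 6.7]
position: [0.5474, -0.0006, 0.0788]
tool_rot: [0.615, 0.788, 0.001, 0.001]
ft_force: [-1.6, 0.1, 10.2]
t 24.275 pos [ 0.5474 -0.0006  0.0788] theta 14.03 | tool shift cm [ 0.1   0.03 -0.12] rotvec [0.002 0.    0.   ] w 0.0174 gf 50.0 F [-1.6  0.1 10.2]
```

```bash
python3 -m crank '[[0,0,0.1,0,0,0,1],[0,0,0,0,0,0,1]]' | egrep 'pos|ft|tool'; python3 -m crank '[[0,0,0.1,0,0,0,1],[0,0,0,0,0,0,1]]'| egrep 'pos|ft|tool'; python3 -m crank '[[0,0,0.1,0,0,0,1],[0,0,0,0,0,0,1]]'| egrep 'pos|ft|tool'; python3 go.py .5475 .0004 .08 14
```

```text
position: [0.5476, -0.0006, 0.0787]
tool_rot: [0.615, 0.788, 0.001, 0.001]
ft_force: [-2.1, 1.2, 17.4]
position: [0.5476, -0.0006, 0.0787]
tool_rot: [0.615, 0.788, 0.001, 0.001]
ft_force: [-4.1, 0.7, 23.2]
position: [0.5476, -0.0006, 0.0786]
tool_rot: [0.615, 0.788, 0.001, 0.001]
ft_force: [-4.8, 1.8, 29.2]
t 25.025 pos [ 0.5476 -0.0006  0.0786] theta 14.04 | tool shift cm [ 0.1   0.01 -0.14] rotvec [0.003 0.001 0.001] w 0.0174 gf 50.0 F [-4.8  1.8 29.2]
```

```bash
python3 -m crank '[[0,0,0,0,0,0,1],[0,0,0,0,0,0,1]]' | egrep 'pos|ft|grip'
python3 - <<'E'
from h import *
t=cams.camera("top");s=cams.camera("side")
big=lambda x,k:cv2.resize(x,None,fx=k,fy=k,interpolation=cv2.INTER_CUBIC)
C=np.hstack([big(t[190:280,265:365],4)[:360],big(s[150:240,270:370],4)]);cv2.imwrite("pics/a5.png",C[:,:,::-1])
E
```

```text
position: [0.5476, -0.0006, 0.0786]
ft_force: [-4.8, 0.6, 29.8]
grip_width: 0.0173
grip_force: 50.0
```

View pics/a5.png

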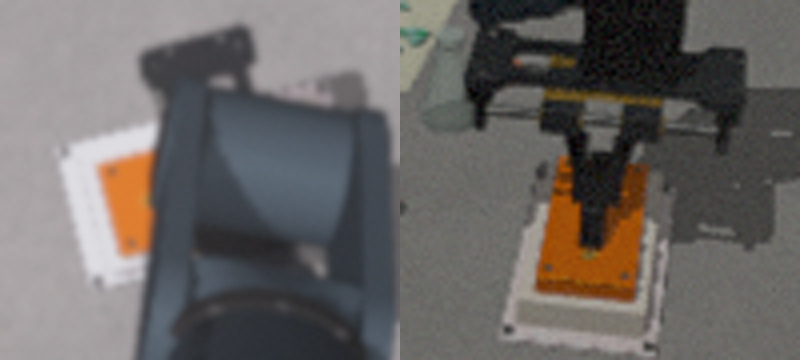

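The side crop shows the cover lying flush and centred on the white block (front edge at (590,295)), with no gap. The force rose like the springs' and then turned hard at 10 N, so it is home.

```bash
python3 -c "
from rig import ticket
print(ticket.hand_in())"
```

```text
the job is handed in; nothing more can be done
None
```

I handed the job in with a green casting in each nest and the cover on both pins, held flush with about 30 N by the gripper still on its handle; the hand-in gave no verdict, so I don't know how it was judged.

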